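Sort the stripped alternator parts into their trays

TASK

Finish sorting the parts stripped from the alternators: lay the two ball bearings, the two bolts with nuts and the belt pulley each flat on the floor of the steel tray that already holds one of the same kind, none lying on another. Set the parts down rather than dropping them, and leave the standing socket and the small tin where they are.

Things in the scene. Friction and masses are not known exactly. Their poses are not given: they have to be found in the camera images.
- bearing_a: sealed ball bearing lying flat on the bench: a plain steel ring with black seals, 47 outside diameter, 17 bore, 14 high, about 110 g. Origin at its centre, 7 above its underside; z is its axis (upright). Same size as bearing_b. Sizes in mm.
- bearing_b: sealed ball bearing lying flat on the bench: a plain steel ring with black seals, 47 outside diameter, 17 bore, 14 high, about 110 g. Origin at its centre, 7 above its underside; z is its axis (upright). Same size as bearing_a. Sizes in mm.
- bolt_a: steel hexagon bolt with nut run on, lying on its side, 73 long, about 150 g. Origin on its axis (12 above what it lies on), midway along the bare shank: round, 16 in diameter, x -22 to +22. x runs along the bolt: head at -x (to -33), nut at +x (to +36), thread end to +40; head and nut hexagons 24 across flats. Same as bolt_b. Sizes in mm.
- bolt_b: steel hexagon bolt with nut run on, lying on its side, 73 long, about 150 g. Origin on its axis (12 above what it lies on), midway along the bare shank: round, 16 in diameter, x -22 to +22. x runs along the bolt: head at -x (to -33), nut at +x (to +36), thread end to +40; head and nut hexagons 24 across flats. Same as bolt_a. Sizes in mm.
- pulley: V-belt pulley of light metal lying flat on the bench: a disc 56 outside diameter with a V groove round its rim and a 17 bore, 26 high, about 220 g. Origin at its centre, 13 above its underside; z is its axis (upright). Sizes in mm.
- tray_bearings: pressed steel tray, fixed, 150 (its x) by 190 (its y) outside, 26 high, walls and floor 3 thick. Origin at the centre of its underside, z up, yaw within 15 degrees of the world's. A ball bearing is in it at x 0, y +62 (covers y +38 to +86). The rest of its floor is free. The trays are alike but for the part fixed in them and stand left, right or far side in any order. Sizes in mm.
- tray_bolts: pressed steel tray, fixed, 150 (its x) by 190 (its y) outside, 26 high, walls and floor 3 thick. Origin at the centre of its underside, z up, yaw within 15 degrees of the world's. A bolt with nut is in it, along the tray's x at y +66 (covers y +52 to +80). The rest of its floor is free. The trays are alike but for the part fixed in them and stand left, right or far side in any order. Sizes in mm.
- tray_pulleys: pressed steel tray, fixed, 150 (its x) by 190 (its y) outside, 26 high, walls and floor 3 thick. Origin at the centre of its underside, z up, yaw within 15 degrees of the world's. A pulley is in it at x 0, y +58 (covers y +30 to +86). The rest of its floor is free. The trays are alike but for the part fixed in them and stand left, right or far side in any order. Sizes in mm.
- socket: steel hexagon socket standing upright among the parts, 29 in diameter at the top, 42 high; to be left alone. Origin at the centre of its underside, z up. Sizes in mm.
- tin: small round green tin with a brass lid standing among the parts, 41 in diameter, 31 high; to be left alone. Origin at the centre of its underside, z up. Sizes in mm.
There are look-alikes about, which are no part of the job. There is more than one size of the pulley; the one meant has the size given above.

How it is judged:
At the end, for the whole second after the job is handed in: Each bearing, bolt and pulley lies inside the tray that holds its own kind (its middle within the tray's walls), flat on the tray floor within about 11 degrees and not on top of another part (within about 4 mm of its height when resting on the floor), released and at rest (x of bearing_a in the frame of tray_bearings between -0.072 and 0.072 m and y of bearing_a in the frame of tray_bearings between -0.092 and 0.092 m and z of bearing_a in the frame of tray_bearings between 0 and 0.014 m and angle between the z axis of each of bearing_a, bearing_b and the z axis of tray_bearings, either way round below 0.2 rad and linear speed of each of bearing_a, bearing_b, bolt_a, bolt_b, pulley below 0.02 m/s and angular speed of each of bearing_a, bearing_b, bolt_a, bolt_b, pulley below 0.3 rad/s and x of bearing_b in the frame of tray_bearings between -0.072 and 0.072 m and y of bearing_b in the frame of tray_bearings between -0.092 and 0.092 m and z of bearing_b in the frame of tray_bearings between 0 and 0.014 m and x of bolt_a in the frame of tray_bolts between -0.072 and 0.072 m and y of bolt_a in the frame of tray_bolts between -0.092 and 0.092 m and z of bolt_a in the frame of tray_bolts between 0 and 0.019 m and angle between bolt_a's own x axis and vertical between 1.37 and 1.77 rad and x of bolt_b in the frame of tray_bolts between -0.072 and 0.072 m and y of bolt_b in the frame of tray_bolts between -0.092 and 0.092 m and z of bolt_b in the frame of tray_bolts between 0 and 0.019 m and angle between bolt_b's own x axis and vertical between 1.37 and 1.77 rad and x of pulley in the frame of tray_pulleys between -0.072 and 0.072 m and y of pulley in the frame of tray_pulleys between -0.092 and 0.092 m and z of pulley in the frame of tray_pulleys between 0 and 0.02 m and angle between the z axis of pulley and the z axis of tray_pulleys, either way round below 0.2 rad); the robot touches nothing.
It fails at once if the socket is shifted more than 25 mm or knocked over (distance of socket from where it was at the start of the episode above 0.025 m or angle between socket's own z axis and vertical above 0.5 rad).
It fails at once if the tin is shifted more than 25 mm or knocked over (distance of tin from where it was at the start of the episode above 0.025 m or angle between tin's own z axis and vertical above 0.5 rad).
It fails at once if a bearing, bolt or pulley is let fall from more than about 50 mm above the bench ((height (world z) of bearing_a above 0.06 m and linear speed of bearing_a above 0.3 m/s and contact force between the fingers and bearing_a below 0.02 N) or (height (world z) of bearing_b above 0.06 m and linear speed of bearing_b above 0.3 m/s and contact force between the fingers and bearing_b below 0.02 N) or (height (world z) of bolt_a above 0.06 m and linear speed of bolt_a above 0.3 m/s and contact force between the fingers and bolt_a below 0.02 N) or (height (world z) of bolt_b above 0.06 m and linear speed of bolt_b above 0.3 m/s and contact force between the fingers and bolt_b below 0.02 N) or (height (world z) of pulley above 0.06 m and linear speed of pulley above 0.3 m/s and contact force between the fingers and pulley below 0.02 N)).
It also fails if it takes over 120 s, if anything falls off the work surface, if the arm or the gripper's body presses on something with over 40 N, if the wrist force passes 120 N, or if a joint passes its speed limit or range.

ROBOT

A 6-joint arm with a two-finger parallel gripper is mounted at the origin on the work surface. World frame = base frame: x ahead of the robot, y to its left, z up, the work surface at z = 0. Lengths are in m, angles in rad, forces in N, time in s.
With the tool pointing down it reaches from about 0.275 to 0.825 m from the base axis. Payload 5.2 kg.
Tool frame: the origin (TCP) lies on the centre line of the jaws, within the pads' length; the fingertips stand 19 mm ahead of it and the grasp point (between the pads) is the TCP; z points along the fingers, y is the line along which they close (so a half turn about z gives the same grasp; the last joint's range is limited). The gripper opens to 93 mm and grips with 3 to 60 N. Pads are 15 mm wide; open, the fingers measure 128 mm over their backs; the gripper's body (75 mm by 188 mm) begins 65 mm behind the grasp point.
Start: joints at [-0.203, 0.259, 1.535, -0, 1.348, -0.203], TCP at [0.55, 0, 0.238] pointing down, gripper open.
Joint ranges: [-3.14, 3.14], [-0.91, 2.08], [0.19, 2.58], [-1.22, 4.36], [0.22, 2.71], [-3.12, 3.12]. Speed limits (rad/s): [2.57, 2.57, 3.14, 3.14, 3.14, 3.14].

INTERFACE

Orientations are given as a rotation vector (axis times angle).
In Python, from cell import arm gives the robot as it stands.
- The arm moves only by the shell command python3 -m creep 'ROWS' [OPENING] [FORCE]. ROWS is a JSON object of lists of equal length, an entry for each row: "xyz": the shift along the world's x, y, z in m, a list of three; "angular": the turn, a rotation vector about the world's x, y, z in rad, a list of three. In form: {"xyz": [[dx, dy, dz], ...], "angular": [[wx, wy, wz], ...]}. A call has 1 to 5 rows; each row shifts and turns the commanded pose from where the row before left it; what a row does not reach is not made up. A row lasts 1/8 s, in which the tool goes at most 62.5 mm and 10.7 degrees, less where a joint would pass 70% of its speed; a pose out of reach is approached as far as the arm can. A call is refused whole if a number of a shift passes 0.0625 or a number of a turn 0.188, either way. A call with a gripper value outside its range is refused whole. OPENING is the opening in per cent of the stroke, from 0 (shut) to 100 (fully open), set as the call begins (- or left out, the last holds). The fingers move at their own pace and stop on an object; FORCE is the grip in N (left out, the last holds). Time passes only in rows, so rows that do not move let the fingers close. It gives the time, the measured TCP pose, the force, the opening and the grip force at its end, in the units of the state.
- arm.get_state(): the state, without advancing time (a new reading comes with each control period).
- arm.snapshot(name): name is "scene" or "side" or "wrist"; returns a dict with "pixels" (480x640x3 uint8, red, green, blue), "fx", "fy", "cx", "cy" (pixels), "R" (3x3) and "t" (3): a world point X has camera coordinates R X + t. Camera axes: x right, y down, z forward; pixel columns grow to the right and rows downward; lengths in m; the calibration is good to about 2 mm. A picture is of the moment at which its call begins. There is no depth.
- arm.hand_in(): hands the job in; it is judged then, once.
The state is a dict: "t": time; "q": joint angles; "joint_velocities": joint speeds; "effort": joint torques, N m; "tool_pos": TCP position; "orientation": TCP orientation; "ft_force": force on the tool from outside, world axes, zero at the start; "wrist_torque": the same for the moment, N m; "opening": opening from 0.0 (shut) to 1.0 (fully open); "gripper_force": force on a finger pad.
Only numpy, scipy, OpenCV 4.12 (cv2) and the standard library are available. Lean on these libraries where they do the work, as an engineer would, in place of code of your own. Each camera call takes 0.05 s, during which the arm holds its last target. There are 200 camera calls.

## Working session

There is one attempt and no reset: what is moved stays moved. The work goes in short steps, Python scripts to look and compute and a shell command to move; the robot and the scene stay as the last step left them, time stands still between calls to the robot, and variables do not carry over. Pictures are saved under pics/ and viewed, at most 14 in all, crops included, and the job is handed in when it is done.

```bash
mkdir -p pics; python3 - <<'E'
from cell import arm
import cv2
for n in ["scene","wrist","side"]:
    s=arm.snapshot(n); cv2.imwrite(f"pics/{n}0.png",s["pixels"][:,:,::-1]); print(n,s["fx"],s["cx"],s["cy"],s["R"],s["t"])
print(arm.get_state())
E
```

```text
scene 462.3935914345134 320.85811897708726 246.0106370319512 [[ 0.80830996  0.58873327  0.00530507]
 [ 0.37255192 -0.50448184 -0.77891151]
 [-0.45589481  0.63157835 -0.6271114 ]] [-0.38724657 -0.17084815  1.34405588]
wrist 421.46050079884776 324.40147384713134 247.04853687754692 [[ 9.99997334e-01 -4.80285131e-04 -2.25870998e-03]
 [ 1.27347125e-04 -9.65173179e-01  2.61611769e-01]
 [-2.30569454e-03 -2.61611359e-01 -9.65170545e-01]] [-0.5478741  -0.03001058  0.3901679 ]
side 474.9464767487018 315.5567095541327 237.1092608195416 [[-0.85408072 -0.51985597 -0.01720164]
 [-0.38424727  0.65288604 -0.65275865]
 [ 0.35057119 -0.55089889 -0.75737062]] [0.41949999 0.22817229 0.67959092]
{'t': 0.15, 'q': array([-2.02757179e-01,  2.59181870e-01,  1.53578062e+00, -1.73023095e-05,
        1.34802917e+00, -2.02818022e-01]), 'joint_velocities': array([ 2.45161465e-05, -2.60411305e-03, -2.90622676e-03,  2.97486663e-04,
        1.25405868e-03,  1.94268893e-04]), 'effort': array([ 1.84710952e-03, -4.37643743e+01, -2.84233278e+01,  7.19930883e-02,
        3.80130450e-02, -3.72983607e-06]), 'tool_pos': array([5.49619390e-01, 1.19282223e-04, 2.37025800e-01]), 'orientation': array([-2.22055000e+00, -2.22069362e+00,  1.23078417e-03]), 'ft_force': array([-0.01595262, -0.2688389 , -0.17774865]), 'wrist_torque': array([-0.0279805 , -0.02100744,  0.04113081]), 'gripper_force': 0.0, 'opening': 0.9986094768055073}
```

View pics/scene0.png

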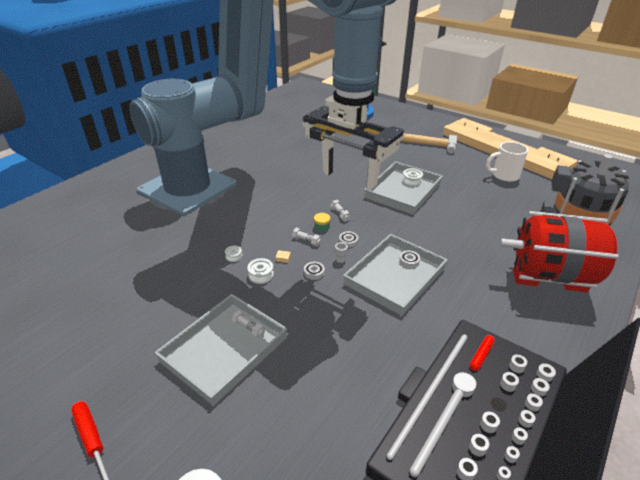

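View pics/wrist0.png

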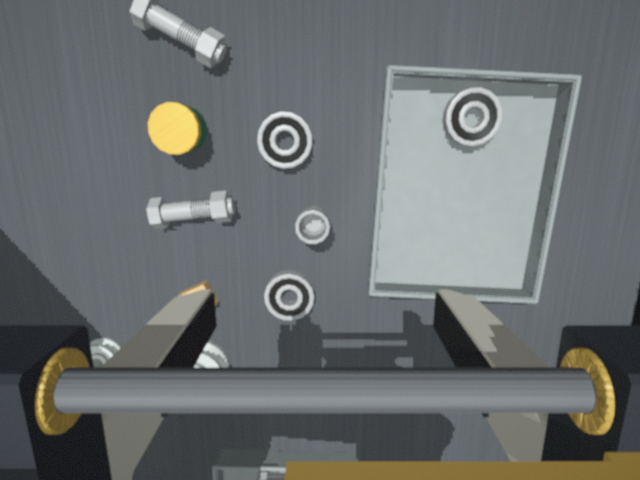

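The scene view shows three trays: near-left with a bolt (248,322), right with a bearing (410,258), far with a pulley (413,176). Loose parts are bolts (306,237) and (340,210), bearings (348,239) and (314,270), a big pulley (260,271) and a small pulley (233,254). The tin is at (322,222), the socket at (341,252) and a tan block at (283,257).

The wrist view shows bearings at (285,140) and (289,297), the socket at (313,227), bolts at (180,32) and (192,210), and the tin at (175,128).

Candidates:
- **Pulley:** scene (260,271) or (233,254); to be decided by the 56 mm diameter.
- **Bearings:** (348,239) and (314,270); the socket at (341,252) is ring-like but smaller, and the fixed one is at (410,258).

```bash
cat > h.py <<'E'
from cell import arm
import numpy as np, cv2
def snap(n): return arm.snapshot(n)
def ray(s,uv,z):
    d=s["R"].T@np.array([(uv[0]-s["cx"])/s["fx"],(uv[1]-s["cy"])/s["fy"],1]); c=-s["R"].T@s["t"]
    return np.round((c+d*(z-c[2])/d[2])[:2],4)
def proj(s,X):
    p=s["R"]@np.array(X)+s["t"]; return np.round([s["fx"]*p[0]/p[2]+s["cx"],s["fy"]*p[1]/p[2]+s["cy"]],1)
def save(s,name,box=None,k=1):
    p=s["pixels"][:,:,::-1]
    if box: p=p[box[1]:box[3],box[0]:box[2]]
    cv2.imwrite(f"pics/{name}.png",cv2.resize(p,None,fx=k,fy=k,interpolation=cv2.INTER_CUBIC))
E
python3 - <<'E'
from h import *
w=snap("wrist"); s=snap("scene")
print("wc",-w["R"].T@w["t"],"sc",-s["R"].T@s["t"])
for n,uv,z in [("bearA",(285,140),.014),("bearB",(289,297),.014),("sock",(313,227),.042),("tin",(175,128),.031),("b1h",(143,10),.012),("b1n",(212,47),.012),("b2h",(156,211),.012),("b2n",(222,207),.012)]: print(n,ray(w,uv,z))
print("trayB w",[ray(w,u,.026) for u in [(390,67),(580,76),(539,302),(371,295)]])
for n,uv,z in [("pbig",(260,267),.026),("psmall",(233,251),.02),("block",(283,257),.01),("bolt1",(340,210),.012),("bear",(348,239),.014)]: print(n,ray(s,uv,z))
for n,c in dict(bolt=[(158,350),(233,296),(286,333),(209,401)],bear=[(345,275),(393,236),(446,266),(402,311)],pul=[(366,187),(398,162),(441,180),(406,211)]).items(): print(n,[ray(s,u,.026) for u in c])
save(s,"crop1",(210,190,370,300),5)
E
```

```text
wc [0.5488398  0.07283098 0.38336127] sc [ 0.98941316 -0.70708144  0.71185155]
bearA [0.5147 0.0669]
bearB [ 0.5149 -0.0759]
sock [ 0.5387 -0.0025]
tin [0.4279 0.0766]
b1h [0.4044 0.1668]
b1n [0.4572 0.1399]
b2h [0.3977 0.0055]
b2n [0.4569 0.0091]
trayB w [array([0.5998, 0.1228]), array([0.7503, 0.1161]), array([ 0.7433, -0.0759]), array([ 0.5903, -0.0691])]
pbig [ 0.4254 -0.1577]
psmall [ 0.3313 -0.1481]
block [ 0.4319 -0.0863]
bolt1 [0.4314 0.1522]
bear [0.5195 0.0575]
bolt [array([ 0.4292, -0.442 ]), array([ 0.4414, -0.2592]), array([ 0.5936, -0.2709]), array([ 0.5834, -0.4603])]
bear [array([ 0.5932, -0.0669]), array([0.6092, 0.1194]), array([0.7595, 0.0929]), array([ 0.7454, -0.088 ])]
pul [array([0.4371, 0.2731]), array([0.4394, 0.4553]), array([0.5908, 0.4347]), array([0.584, 0.234])]
```

View pics/crop1.png

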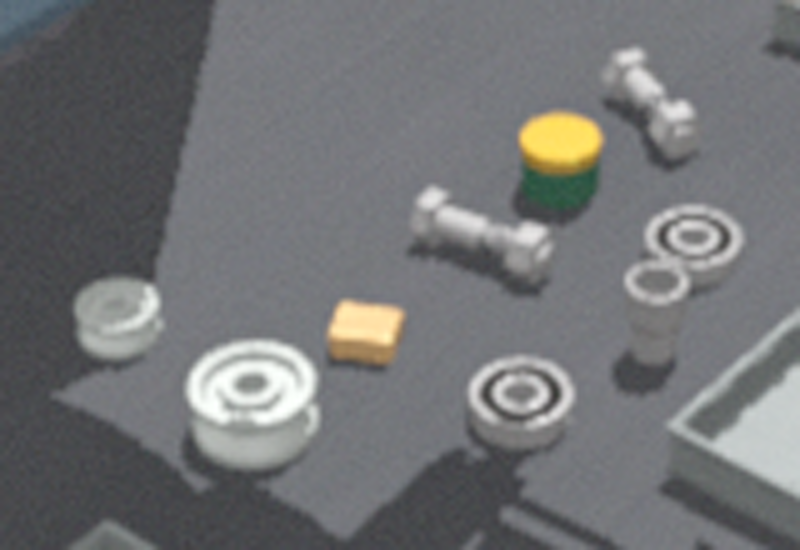

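The crop shows the big V-groove pulley at scene (260,267), about 58 mm across, so that is the one. The small one at (233,251), about 40 mm, is a look-alike. Both bearings are confirmed as rings with black seals; the socket is the tall one. I'll start with bearing A.

```bash
python3 -m creep '{"xyz":[[-0.009,0.017,-0.034],[-0.009,0.017,-0.034],[-0.009,0.017,-0.034],[-0.008,0.016,-0.035],[0,0,0]],"angular":[[0,0,0],[0,0,0],[0,0,0],[0,0,0],[0,0,0]]}' 66 20
cat >> h.py <<'E'
def ring(s,box,z):
    "bright blob in a pixel box -> fitted ellipse centre and plane point"
    x0,y0,x1,y1=box; g=cv2.cvtColor(s["pixels"],cv2.COLOR_RGB2GRAY)[y0:y1,x0:x1]
    t,m=cv2.threshold(cv2.GaussianBlur(g,(3,3),0),0,255,cv2.THRESH_OTSU)
    c=max(cv2.findContours(m,cv2.RETR_EXTERNAL,cv2.CHAIN_APPROX_NONE)[0],key=cv2.contourArea)
    e=cv2.minAreaRect(c); u=np.array(e[0])+[x0,y0]
    print("thr",t,"px",np.round(u,1),"size",np.round(e[1],1),"ang",round(e[2],1),"->",ray(s,u,z)); return u
E
python3 - <<'E'
from h import *
w=snap("wrist"); save(w,"w2"); u=proj(w,(.5147,.0669,.014)).astype(int); print(u)
ring(w,(u[0]-75,u[1]-75,u[0]+75,u[1]+75),.014); print(arm.get_state()["tool_pos"])
E
```

```text
t: 0.88
tool_pos: [0.5122, 0.068, 0.0984]
orientation: [-2.216, -2.22, 0.006]
ft_force: [-0.0, 0.1, 0.4]
opening: 0.657
gripper_force: 0.0
[331 266]
thr 158.0 px [329.5 264. ] size [78.5 78.5] ang 45.0 -> [0.5135 0.0681]
[0.51435997 0.06721485 0.10023999]
```

View pics/w2.png

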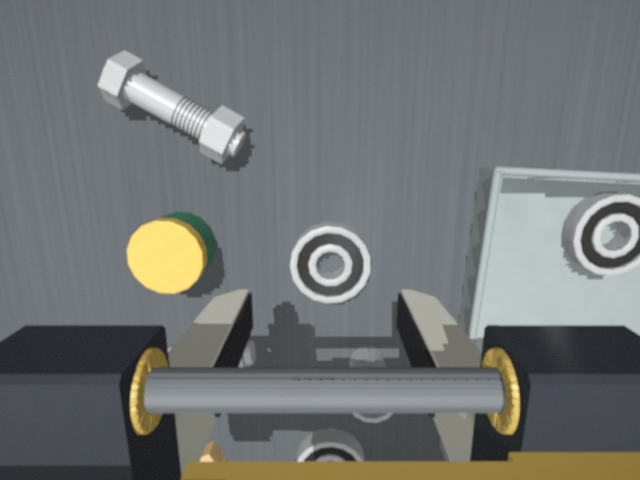

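Bearing A's ring is at (330,264), directly under the jaws at about (0.5135, 0.068). Descend, grip and lift.

```bash
python3 -m creep '{"xyz":[[0,0.001,-0.03],[0,0,-0.03],[0,0,-0.018],[0,0,0]],"angular":[[0,0,0],[0,0,0],[0,0,0],[0,0,0]]}'
python3 -m creep '{"xyz":[[0,0,0],[0,0,0],[0,0,0],[0,0,0],[0,0,0]],"angular":[[0,0,0],[0,0,0],[0,0,0],[0,0,0],[0,0,0]]}' 0 25
python3 -m creep '{"xyz":[[0,0,0.02],[0,0,0.025],[0,0,0.025],[0,0,0]],"angular":[[0,0,0],[0,0,0],[0,0,0],[0,0,0]]}'
```

```text
t: 1.42
tool_pos: [0.5159, 0.0672, 0.0231]
orientation: [2.222, 2.22, 0.0]
ft_force: [0.3, 0.2, 0.5]
opening: 0.66
gripper_force: 0.0
t: 2.05
tool_pos: [0.5162, 0.0677, 0.0241]
orientation: [2.219, 2.22, 0.003]
ft_force: [-0.7, -0.8, 6.4]
opening: 0.497
gripper_force: 25.0
t: 2.55
tool_pos: [0.5165, 0.068, 0.0946]
orientation: [2.219, 2.219, 0.005]
ft_force: [0.6, -0.3, -1.8]
opening: 0.497
gripper_force: 25.0
```

```bash
python3 -m creep '{"xyz":[[0.035,-0.01,0],[0.04,-0.012,0],[0.04,-0.012,0],[0.04,-0.012,0],[0,0,0]],"angular":[[0,0,0],[0,0,0],[0,0,0],[0,0,0],[0,0,0]]}'
python3 -m creep '{"xyz":[[0,0,-0.025],[0,0,-0.025],[0,0,-0.013],[0,0,-0.003],[0,0,0]],"angular":[[0,0,0],[0,0,0],[0,0,0],[0,0,0],[0,0,0]]}'
python3 -m creep '{"xyz":[[0,0,0],[0,0,0],[0,0,0],[0,0,0]],"angular":[[0,0,0],[0,0,0],[0,0,0],[0,0,0]]}' 66
python3 -m creep '{"xyz":[[0,0,0.02],[0,0,0.03],[-0.02,-0.01,0.03],[-0.045,-0.03,0],[-0.045,-0.03,0]],"angular":[[0,0,0],[0,0,0],[0,0,0],[0,0,0],[0,0,0]]}'
python3 -m creep '{"xyz":[[-0.045,-0.027,0],[0,0,0]],"angular":[[0,0,0],[0,0,0]]}'
python3 - <<'E'
from h import *
w=snap("wrist"); save(w,"w3"); u=proj(w,(.5149,-.0759,.014)).astype(int); print(u)
ring(w,(u[0]-75,u[1]-60,u[0]+75,u[1]+60),.014); print(arm.get_state()["tool_pos"])
print(proj(w,(.671,.0215,.017)),proj(w,(.5387,-.0025,.042)))
E
```

```text
t: 3.18
tool_pos: [0.6717, 0.0208, 0.0905]
orientation: [-2.223, -2.22, 0.0]
ft_force: [-0.6, -0.2, -2.2]
opening: 0.496
gripper_force: 25.0
t: 3.8
tool_pos: [0.6701, 0.0221, 0.027]
orientation: [2.221, 2.221, 0.001]
ft_force: [-0.6, -0.5, -0.1]
opening: 0.495
gripper_force: 25.0
t: 4.3
tool_pos: [0.6701, 0.022, 0.0269]
orientation: [2.221, 2.221, 0.0]
ft_force: [-0.6, -0.3, -1.1]
opening: 0.66
gripper_force: 0.0
t: 4.92
tool_pos: [0.5598, -0.0487, 0.1087]
orientation: [2.218, 2.221, 0.002]
ft_force: [-0.8, -0.8, 0.5]
opening: 0.665
gripper_force: 0.0
t: 5.18
tool_pos: [0.5125, -0.0761, 0.1079]
orientation: [-2.224, -2.218, 0.001]
ft_force: [-0.2, 0.6, 0.2]
opening: 0.659
gripper_force: 0.0
[330 258]
thr 159.0 px [329.5 258. ] size [74. 77.] ang 90.0 -> [ 0.5144 -0.0753]
[ 0.5148011  -0.07580564  0.1082422 ]
[626.7  82.7] [380.2 130.6]
```

View pics/w3.png

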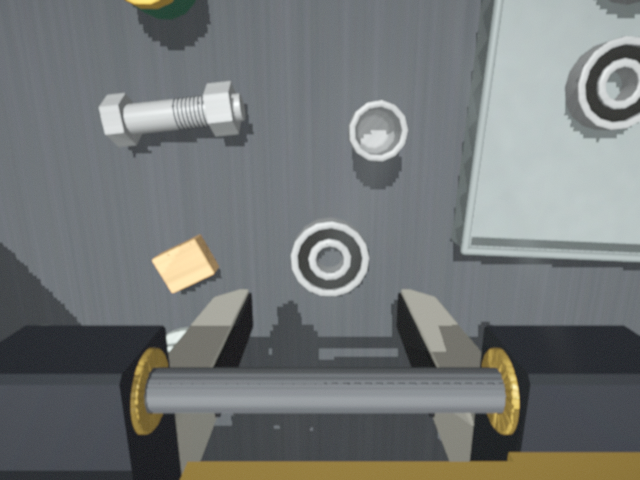

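Bearing A lies flat in its tray (626,83). Bearing B is at (330,258), right under the jaws; the socket (378,130) and block (186,263) are clear of the fingers.

```bash
python3 -m creep '{"xyz":[[0,0.000,-0.03],[0,0,-0.03],[0,0,-0.02],[0,0,-0.005],[0,0,0]],"angular":[[0,0,0],[0,0,0],[0,0,0],[0,0,0],[0,0,0]]}'
python3 -m creep '{"xyz":[[0,0,0],[0,0,0],[0,0,0],[0,0,0],[0,0,0]],"angular":[[0,0,0],[0,0,0],[0,0,0],[0,0,0],[0,0,0]]}' 0 25
python3 -m creep '{"xyz":[[0,0,0.02],[0,0,0.025],[0,0,0.025],[0.033,0.01,0],[0.04,0.01,0]],"angular":[[0,0,0],[0,0,0],[0,0,0],[0,0,0],[0,0,0]]}'
python3 -m creep '{"xyz":[[0.04,0.01,0],[0.04,0.01,0],[0,0,0]],"angular":[[0,0,0],[0,0,0],[0,0,0]]}'
python3 -m creep '{"xyz":[[0,0,-0.025],[0,0,-0.025],[0,0,-0.013],[0,0,-0.003],[0,0,0]],"angular":[[0,0,0],[0,0,0],[0,0,0],[0,0,0],[0,0,0]]}'
```

```text
t: 5.85
tool_pos: [0.5161, -0.0748, 0.0221]
orientation: [2.22, 2.222, 0.001]
ft_force: [-0.7, -0.3, -0.9]
opening: 0.66
gripper_force: 0.0
t: 6.48
tool_pos: [0.5157, -0.0752, 0.0225]
orientation: [2.22, 2.22, 0.001]
ft_force: [0.6, 1.1, 5.2]
opening: 0.5
gripper_force: 25.0
t: 7.1
tool_pos: [0.5882, -0.0549, 0.0921]
orientation: [-2.222, -2.22, 0.0]
ft_force: [-0.1, -0.4, -1.0]
opening: 0.494
gripper_force: 25.0
t: 7.48
tool_pos: [0.6698, -0.0343, 0.0907]
orientation: [2.22, 2.223, 0.001]
ft_force: [-0.3, 0.4, -1.9]
opening: 0.495
gripper_force: 25.0
t: 8.1
tool_pos: [0.6683, -0.0352, 0.0263]
orientation: [2.221, 2.221, 0.001]
ft_force: [-0.1, -0.3, -1.7]
opening: 0.502
gripper_force: 25.0
```

```bash
python3 -m creep '{"xyz":[[0,0,0],[0,0,0],[0,0,0],[0,0,0]],"angular":[[0,0,0],[0,0,0],[0,0,0],[0,0,0]]}' 66
python3 -m creep '{"xyz":[[0,0,0.02],[0,0,0.04],[0,0,0.04],[-0.027,0.005,0],[-0.027,0.005,0]],"angular":[[0,0,0],[0,0,0],[0,0,0],[0,0,0.18],[0,0,0.18]]}'
python3 -m creep '{"xyz":[[-0.027,0.005,0],[-0.027,0.005,0],[-0.027,0.005,0],[-0.027,0.005,0],[-0.027,0.005,0]],"angular":[[0,0,0.18],[0,0,0.18],[0,0,0.18],[0,0,0.18],[0,0,0.18]]}' 38
python3 -m creep '{"xyz":[[-0.027,0.004,0],[-0.026,0.003,0],[0,0,0],[0,0,0]],"angular":[[0,0,0.18],[0,0,0.18],[0,0,0],[0,0,0]]}'
python3 - <<'E'
from h import *
w=snap("wrist"); save(w,"w4"); print(arm.get_state()["tool_pos"],arm.get_state()["orientation"])
E
```

```text
t: 8.6
tool_pos: [0.6682, -0.035, 0.0258]
orientation: [2.221, 2.221, 0.0]
ft_force: [0.2, 0.1, 0.8]
opening: 0.659
gripper_force: 0.0
t: 9.22
tool_pos: [0.6143, -0.0251, 0.1281]
orientation: [1.778, 2.586, 0.002]
ft_force: [-0.4, -0.5, -1.1]
opening: 0.663
gripper_force: 0.0
t: 9.85
tool_pos: [0.4787, 0.0001, 0.1272]
orientation: [0.477, 3.103, -0.0]
ft_force: [-0.4, -0.7, 0.9]
opening: 0.385
gripper_force: 0.0
t: 10.35
tool_pos: [0.4275, 0.0067, 0.1268]
orientation: [-0.073, 3.138, -0.001]
ft_force: [1.3, -0.3, -0.2]
opening: 0.377
gripper_force: 0.0
[0.42755791 0.00664603 0.12654162] [-7.33897814e-02  3.13824320e+00 -1.01664831e-03]
```

View pics/w4.png

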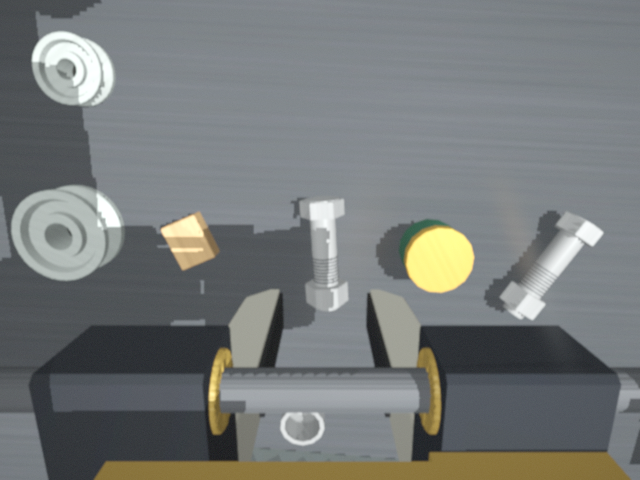

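The wrist view shows bolt 2's shank running from (322,219) to (325,281) between the jaws, with the tin at (439,259). The second bolt is at (548,266), the big pulley at (60,235) and the small one at (66,68).

```bash
python3 - <<'E'
from h import *
w=snap("wrist")
print("bolt2",ray(w,(323.5,250),.013),ray(w,(322,208),.012),ray(w,(326.5,294),.012))
print("bolt1",ray(w,(548,263),.013),ray(w,(578,231),.012),ray(w,(520,300),.012))
print("pulley",ray(w,(60,235),.026),ray(w,(13,235),.026),ray(w,(108,235),.026))
print("tin",ray(w,(439,259),.031))
E
```

```text
bolt2 [0.4267 0.0062] [0.3998 0.004 ] [0.4571 0.0096]
bolt1 [0.4287 0.1513] [0.407  0.1669] [0.4554 0.1381]
pulley [ 0.421  -0.1529] [ 0.4223 -0.1812] [ 0.4197 -0.124 ]
tin [0.424  0.0754]
```

```bash
python3 -m creep '{"xyz":[[-0.001,0,-0.03],[0,0,-0.03],[0,0,-0.025],[0,0,-0.013],[0,0,-0.005]],"angular":[[0,0,0.03],[0,0,0],[0,0,0],[0,0,0],[0,0,0]]}'
python3 -m creep '{"xyz":[[0,0,0],[0,0,0],[0,0,0],[0,0,0],[0,0,0]],"angular":[[0,0,0],[0,0,0],[0,0,0],[0,0,0],[0,0,0]]}' 0 35
python3 -m creep '{"xyz":[[0,0,0.02],[0,0,0.03],[0,0,0.04],[0,0,0.01],[0,0,0]],"angular":[[0,0,0],[0,0,0],[0,0,0],[0,0,0],[0,0,0]]}'
python3 -m creep '{"xyz":[[0.012,-0.042,0],[0.012,-0.05,0],[0.012,-0.05,0],[0.012,-0.05,0],[0.012,-0.05,0]],"angular":[[0,0,-0.08],[0,0,-0.08],[0,0,0],[0,0,0],[0,0,0]]}'
python3 -m creep '{"xyz":[[0.012,-0.05,0],[0.012,-0.05,0],[0,0,0],[0,0,0]],"angular":[[0,0,0],[0,0,0],[0,0,0],[0,0,0]]}'
python3 - <<'E'
from h import *
w=snap("wrist"); save(w,"w5"); print(arm.get_state()["tool_pos"],arm.get_state()["orientation"])
E
```

```text
t: 11.08
tool_pos: [0.4253, 0.0069, 0.0221]
orientation: [0.123, -3.138, -0.0]
ft_force: [-0.4, -0.4, -0.3]
opening: 0.377
gripper_force: 0.0
t: 11.7
tool_pos: [0.4257, 0.0069, 0.0233]
orientation: [-0.124, 3.138, -0.001]
ft_force: [-1.1, 0.6, 5.6]
opening: 0.162
gripper_force: 35.0
t: 12.32
tool_pos: [0.425, 0.007, 0.1225]
orientation: [-0.124, 3.138, -0.0]
ft_force: [0.2, -0.9, -2.1]
opening: 0.163
gripper_force: 35.0
t: 12.95
tool_pos: [0.4842, -0.2359, 0.1202]
orientation: [-0.127, -3.136, -0.004]
ft_force: [-0.0, -0.2, -2.2]
opening: 0.16
gripper_force: 35.0
t: 13.45
tool_pos: [0.5078, -0.3337, 0.1202]
orientation: [-0.128, -3.136, -0.005]
ft_force: [-0.2, -0.2, -1.0]
opening: 0.159
gripper_force: 35.0
[ 0.50797385 -0.33323704  0.12074883] [-0.12637406 -3.13619092 -0.00466607]
```

View pics/w5.png

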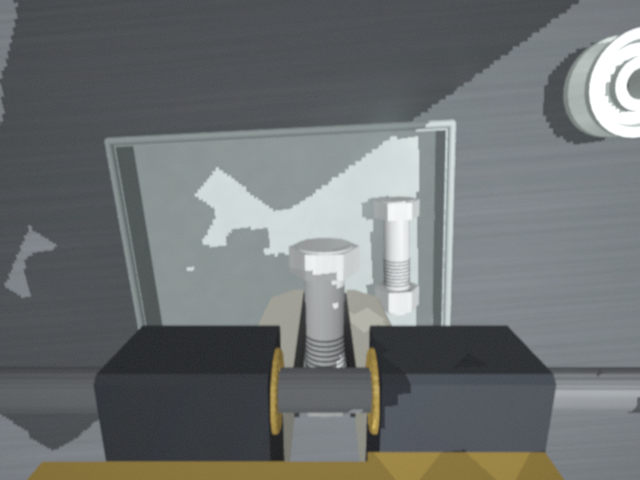

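The bolt is held level at (324,320). The tray's near rim corners are at (108,141) and (454,123), and its fixed bolt's shank is around (398,250).

```bash
python3 - <<'E'
from h import *
w=snap("wrist")
a,b=ray(w,(108,141),.026),ray(w,(454,123),.026)
v=b-a; yaw=np.arctan2(-v[0],v[1]); c=(a+b)/2+.075*np.array([np.cos(yaw),np.sin(yaw)])
print(a,b,np.linalg.norm(v),yaw,c,"fixed",ray(w,(398,208),.015),ray(w,(398,300),.015))
R=np.array([[np.cos(yaw),-np.sin(yaw)],[np.sin(yaw),np.cos(yaw)]])
for y in (.066,.005,-.045): print(y,c+R@[0,y])
E
```

```text
[ 0.429  -0.4469] [ 0.435  -0.2555] 0.1914940207943841 -0.0313376999400361 [ 0.50696318 -0.35354994] fixed [ 0.4817 -0.286 ] [ 0.5414 -0.2882]
0.066 [ 0.50903113 -0.28758235]
0.005 [ 0.50711984 -0.3485524 ]
-0.045 [ 0.50555321 -0.39852785]
```

```bash
python3 -m creep '{"xyz":[[0,-0.02,0],[0,0,-0.03],[0,0,-0.03],[0,0,-0.025],[0,0,-0.008]],"angular":[[0,0,0.05],[0,0,0],[0,0,0],[0,0,0],[0,0,0]]}'
python3 -m creep '{"xyz":[[0,0,-0.003],[0,0,0],[0,0,0]],"angular":[[0,0,0],[0,0,0],[0,0,0]]}'
python3 -m creep '{"xyz":[[0,0,0],[0,0,0],[0,0,0],[0,0,0]],"angular":[[0,0,0],[0,0,0],[0,0,0],[0,0,0]]}' 38
python3 -m creep '{"xyz":[[0,0,0.02],[0,0,0.04],[0,0,0.036],[0,0,0]],"angular":[[0,0,0],[0,0,0],[0,0,0],[0,0,0]]}'
```

```text
t: 14.18
tool_pos: [0.5081, -0.3527, 0.0281]
orientation: [-0.046, -3.139, -0.004]
ft_force: [-0.4, -0.2, -1.0]
opening: 0.165
gripper_force: 35.0
t: 14.55
tool_pos: [0.5096, -0.3554, 0.0278]
orientation: [0.048, 3.14, -0.002]
ft_force: [-0.1, -0.3, -0.6]
opening: 0.158
gripper_force: 35.0
t: 15.05
tool_pos: [0.509, -0.355, 0.0267]
orientation: [0.048, 3.141, -0.0]
ft_force: [1.2, -0.2, -0.1]
opening: 0.38
gripper_force: 0.0
t: 15.55
tool_pos: [0.5106, -0.3565, 0.1261]
orientation: [0.048, 3.136, -0.007]
ft_force: [0.5, -0.3, -0.1]
opening: 0.38
gripper_force: 0.0
```

```bash
python3 -m creep '{"xyz":[[-0.01,0.023,0],[-0.01,0.023,0],[-0.01,0.023,0],[-0.01,0.023,0],[-0.01,0.023,0]],"angular":[[0,0,-0.171],[0,0,-0.171],[0,0,-0.171],[0,0,-0.171],[0,0,-0.171]]}' 72
python3 -m creep '{"xyz":[[-0.01,0.023,0],[-0.01,0.023,0],[-0.01,0.022,0],[-0.009,0.021,0],[0,0,0]],"angular":[[0,0,-0.171],[0,0,-0.171],[0,0,-0.171],[0,0,-0.171],[0,0,0]]}'
python3 - <<'E'
from h import *
w=snap("wrist"); save(w,"w6"); u=proj(w,(.4215,-.1525,.026)).astype(int); print(u)
ring(w,(u[0]-70,u[1]-75,u[0]+70,u[1]+60),.026); print(arm.get_state()["tool_pos"],arm.get_state()["orientation"])
E
```

```text
t: 16.18
tool_pos: [0.458, -0.2387, 0.1214]
orientation: [-1.354, -2.833, -0.001]
ft_force: [0.6, -0.0, -0.3]
opening: 0.72
gripper_force: 0.0
t: 16.8
tool_pos: [0.4188, -0.1495, 0.1217]
orientation: [-2.215, -2.224, 0.001]
ft_force: [0.0, -0.2, -0.5]
opening: 0.717
gripper_force: 0.0
[331 263]
thr 182.0 px [332. 262.] size [96. 92.] ang 90.0 -> [ 0.422  -0.1516]
[ 0.41968437 -0.15064969  0.12211432] [-2.21451414e+00 -2.22731375e+00  5.46543323e-04]
```

View pics/w6.png

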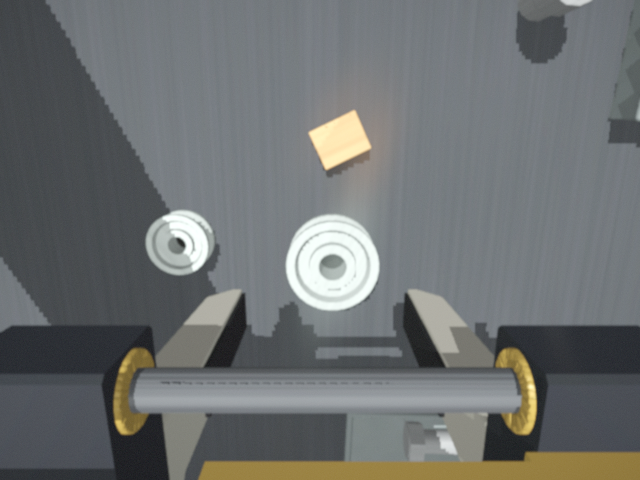

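The pulley (332,263) sits between the jaws, and the small pulley (180,243) and block (340,140) clear the fingers.

```bash
python3 -m creep '{"xyz":[[0.003,-0.002,-0.03],[0,0,-0.03],[0,0,-0.025],[0,0,-0.01],[0,0,-0.003]],"angular":[[0,0,0],[0,0,0],[0,0,0],[0,0,0],[0,0,0]]}'
python3 -m creep '{"xyz":[[0,0,0],[0,0,0],[0,0,0],[0,0,0],[0,0,0]],"angular":[[0,0,0],[0,0,0],[0,0,0],[0,0,0],[0,0,0]]}' 0 35
python3 -m creep '{"xyz":[[0,0,0.02],[0,0,0.03],[0,0,0.04],[0,0,0.01],[0,0,0]],"angular":[[0,0,0],[0,0,0],[0,0,0],[0,0,0],[0,0,0]]}'
python3 -m creep '{"xyz":[[0.007,0.04,0],[0.01,0.05,0],[0.01,0.05,0],[0.01,0.05,0],[0.01,0.05,0]],"angular":[[0,0,0],[0,0,0],[0,0,0],[0,0,0],[0,0,0]]}'
python3 -m creep '{"xyz":[[0.01,0.05,0],[0.01,0.05,0],[0.01,0.05,0],[0.01,0.04,0],[0,0,0]],"angular":[[0,0,0],[0,0,0],[0,0,0],[0,0,0],[0,0,0]]}'
python3 - <<'E'
from h import *
w=snap("wrist"); save(w,"w7"); print(arm.get_state()["tool_pos"],arm.get_state()["orientation"])
E
```

```text
t: 17.48
tool_pos: [0.4231, -0.1535, 0.0242]
orientation: [-2.219, -2.223, 0.0]
ft_force: [-0.2, -0.1, 0.5]
opening: 0.723
gripper_force: 0.0
t: 18.1
tool_pos: [0.4235, -0.1533, 0.0253]
orientation: [2.219, 2.222, 0.0]
ft_force: [-0.7, -0.2, 6.4]
opening: 0.596
gripper_force: 35.0
t: 18.73
tool_pos: [0.4229, -0.1529, 0.1244]
orientation: [2.22, 2.222, 0.0]
ft_force: [0.2, 0.8, -2.5]
opening: 0.598
gripper_force: 35.0
t: 19.35
tool_pos: [0.4689, 0.0887, 0.1226]
orientation: [-2.219, -2.221, 0.004]
ft_force: [0.6, 0.1, -2.4]
opening: 0.601
gripper_force: 35.0
t: 19.98
tool_pos: [0.509, 0.2793, 0.1219]
orientation: [-2.215, -2.225, 0.004]
ft_force: [-0.3, -0.3, -2.0]
opening: 0.596
gripper_force: 35.0
[0.50862611 0.27764433 0.12199791] [-2.21637766 -2.22398025  0.00603137]
```

View pics/w7.png

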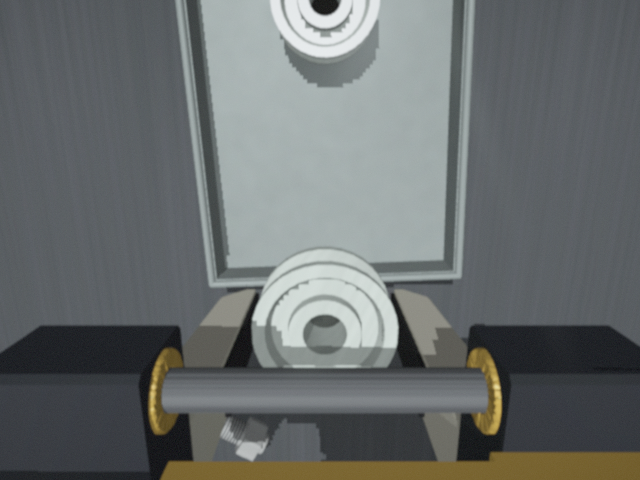

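The pulley is held at (325,330). Ahead is the pulley tray, with its near rim corners at (211,286) and (461,277) and the fixed pulley at (325,3) with the same three-ring face.

```bash
python3 - <<'E'
from h import *
w=snap("wrist")
a,b=ray(w,(211,286),.026),ray(w,(461,277),.026)
v=b-a; yaw=np.arctan2(v[1],v[0]); c=(a+b)/2+.095*np.array([-np.sin(yaw),np.cos(yaw)])
print(a,b,np.linalg.norm(v),yaw,c,"fixed",ray(w,(325,3),.029))
print("target",c+.03*np.array([np.sin(yaw),-np.cos(yaw)]), arm.get_state()["tool_pos"])
E
```

```text
[0.4377 0.2595] [0.59  0.266] 0.15243864339464583 0.04265303837726561 [0.50979919 0.3576636 ] fixed [0.507  0.4139]
target [0.51107839 0.32769088] [0.50854393 0.27666809 0.12231046]
```

```bash
python3 -m creep '{"xyz":[[0.002,0.025,0],[0,0.025,0],[0,0,-0.03],[0,0,-0.03],[0,0,-0.025]],"angular":[[0,0,0],[0,0,0],[0,0,0],[0,0,0],[0,0,0]]}'
python3 -m creep '{"xyz":[[0,0,-0.008],[0,0,-0.003],[0,0,0],[0,0,0]],"angular":[[0,0,0],[0,0,0],[0,0,0],[0,0,0]]}'
python3 -m creep '{"xyz":[[0,0,0],[0,0,0],[0,0,0],[0,0,0]],"angular":[[0,0,0],[0,0,0],[0,0,0],[0,0,0]]}' 72
python3 -m creep '{"xyz":[[0,0,0.02],[0,0,0.04],[0,0,0.036],[-0.013,-0.029,0],[-0.013,-0.029,0]],"angular":[[0,0,0],[0,0,0],[0,0,0],[0,0,0.178],[0,0,0.178]]}'
python3 -m creep '{"xyz":[[-0.013,-0.029,0],[-0.013,-0.029,0],[-0.013,-0.029,0],[-0.013,-0.029,0],[0,0,0]],"angular":[[0,0,0.178],[0,0,0.178],[0,0,0.178],[0,0,0.178],[0,0,0]]}' 38
python3 - <<'E'
from h import *
w=snap("wrist"); save(w,"w8"); print(arm.get_state()["tool_pos"],arm.get_state()["orientation"])
E
```

```text
t: 20.7
tool_pos: [0.511, 0.325, 0.0376]
orientation: [-2.221, -2.22, 0.004]
ft_force: [0.4, -0.5, -2.6]
opening: 0.591
gripper_force: 35.0
t: 21.2
tool_pos: [0.5128, 0.3272, 0.0297]
orientation: [2.22, 2.222, 0.003]
ft_force: [-0.5, -0.5, -1.9]
opening: 0.594
gripper_force: 35.0
t: 21.7
tool_pos: [0.5121, 0.3271, 0.0287]
orientation: [2.22, 2.223, 0.0]
ft_force: [0.2, 0.3, -0.7]
opening: 0.717
gripper_force: 0.0
t: 22.32
tool_pos: [0.486, 0.2687, 0.1253]
orientation: [1.782, 2.586, 0.002]
ft_force: [-0.1, -0.8, -0.2]
opening: 0.721
gripper_force: 0.0
t: 22.95
tool_pos: [0.4332, 0.1518, 0.1247]
orientation: [-0.783, -3.042, 0.001]
ft_force: [0.0, 1.2, 0.0]
opening: 0.383
gripper_force: 0.0
[0.43404837 0.15259796 0.1249194 ] [7.85900574e-01 3.04119406e+00 6.19741756e-04]
```

View pics/w8.png

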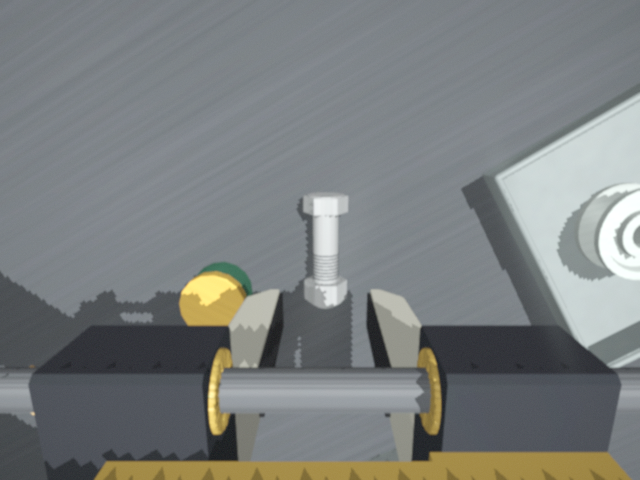

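The bolt shank is at (325,214)–(325,277), aligned with the jaws, needing about 3 mm of shift towards the head. The tin (213,300) is clear, and the pulley is in its tray (635,232).

```bash
python3 -m creep '{"xyz":[[-0.003,0.001,-0.03],[0,0,-0.03],[0,0,-0.025],[0,0,-0.012],[0,0,-0.004]],"angular":[[0,0,0],[0,0,0],[0,0,0],[0,0,0],[0,0,0]]}'
python3 -m creep '{"xyz":[[0,0,0],[0,0,0],[0,0,0],[0,0,0],[0,0,0]],"angular":[[0,0,0],[0,0,0],[0,0,0],[0,0,0],[0,0,0]]}' 0 35
python3 -m creep '{"xyz":[[0,0,0.02],[0,0,0.03],[0,0,0.04],[0,0,0.01],[0,0,0]],"angular":[[0,0,0],[0,0,0],[0,0,0],[0,0,0],[0,0,0]]}'
python3 -m creep '{"xyz":[[0.007,-0.04,0],[0.007,-0.05,0],[0.007,-0.05,0],[0.007,-0.05,0],[0.007,-0.05,0]],"angular":[[0,0,0.158],[0,0,0.158],[0,0,0.158],[0,0,0],[0,0,0]]}'
python3 -m creep '{"xyz":[[0.007,-0.05,0],[0.007,-0.05,0],[0.007,-0.05,0],[0.007,-0.05,0],[0.007,-0.05,0]],"angular":[[0,0,0],[0,0,0],[0,0,0],[0,0,0],[0,0,0]]}'
python3 -m creep '{"xyz":[[0.007,-0.045,0],[0,0,0],[0,0,0]],"angular":[[0,0,0],[0,0,0],[0,0,0]]}'
python3 - <<'E'
from h import *
w=snap("wrist"); save(w,"w9"); print(arm.get_state()["tool_pos"],arm.get_state()["orientation"])
E
```

```text
t: 23.62
tool_pos: [0.4312, 0.1545, 0.0232]
orientation: [-0.781, -3.042, 0.0]
ft_force: [0.2, 0.3, 0.5]
opening: 0.38
gripper_force: 0.0
t: 24.25
tool_pos: [0.4316, 0.1541, 0.0243]
orientation: [0.78, 3.042, 0.001]
ft_force: [-1.3, -0.2, 6.6]
opening: 0.163
gripper_force: 35.0
t: 24.88
tool_pos: [0.431, 0.154, 0.1235]
orientation: [0.78, 3.043, 0.0]
ft_force: [-0.6, 0.8, -1.3]
opening: 0.161
gripper_force: 35.0
t: 25.5
tool_pos: [0.4649, -0.0871, 0.1216]
orientation: [-0.044, -3.138, -0.002]
ft_force: [1.1, -0.3, -1.8]
opening: 0.164
gripper_force: 35.0
t: 26.12
tool_pos: [0.5001, -0.3368, 0.1209]
orientation: [-0.044, -3.138, -0.005]
ft_force: [1.2, 0.3, -1.5]
opening: 0.16
gripper_force: 35.0
t: 26.5
tool_pos: [0.5069, -0.3797, 0.1212]
orientation: [-0.045, -3.138, -0.006]
ft_force: [-0.9, 0.3, -1.3]
opening: 0.161
gripper_force: 35.0
[ 0.50717012 -0.3792942   0.12175528] [-0.04314893 -3.13878191 -0.00474655]
```

View pics/w9.png

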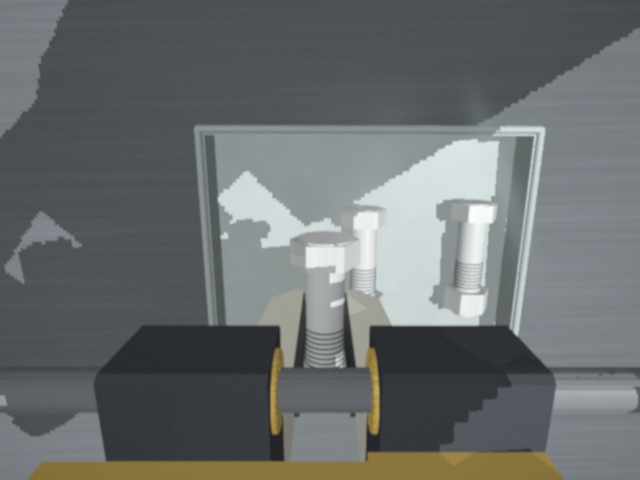

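The first bolt lies flat at (365,250), the fixed one is at (470,255), and the held one is at (324,300). The left part of the tray is free, so I'll shift −26 mm in y and set it down.

```bash
python3 -m creep '{"xyz":[[-0.001,-0.026,0],[0,0,0],[0,0,-0.03],[0,0,-0.03],[0,0,-0.025]],"angular":[[0,0,0],[0,0,0],[0,0,0],[0,0,0],[0,0,0]]}'
python3 -m creep '{"xyz":[[0,0,-0.008],[0,0,-0.003],[0,0,0],[0,0,0]],"angular":[[0,0,0],[0,0,0],[0,0,0],[0,0,0]]}'
python3 -m creep '{"xyz":[[0,0,0],[0,0,0],[0,0,0],[0,0,0]],"angular":[[0,0,0],[0,0,0],[0,0,0],[0,0,0]]}' 26
python3 -m creep '{"xyz":[[0,0,0.02],[0,0,0.04],[0,0,0.04],[-0.03,0,0.04],[-0.05,0,0.04]],"angular":[[0,0,0],[0,0,0],[0,0,0],[0,0,0],[0,0,0]]}'
python3 -m creep '{"xyz":[[-0.05,0.05,0.03],[0,0.05,0.03],[0,0,0],[0,0,0]],"angular":[[0,0,0],[0,0,0],[0,0,0],[0,0,0]]}'
python3 - <<'E'
from h import *
s=snap("scene"); save(s,"s2",(150,150,460,400),2.5)
w=snap("wrist"); save(w,"w10")
E
```

```text
t: 27.18
tool_pos: [0.5068, -0.4046, 0.0374]
orientation: [-0.042, -3.14, -0.003]
ft_force: [0.9, -0.4, -1.9]
opening: 0.162
gripper_force: 35.0
t: 27.68
tool_pos: [0.5075, -0.4074, 0.0288]
orientation: [0.044, 3.14, -0.002]
ft_force: [-0.4, 1.1, -1.8]
opening: 0.162
gripper_force: 35.0
t: 28.18
tool_pos: [0.507, -0.407, 0.0277]
orientation: [0.044, 3.141, -0.0]
ft_force: [0.2, 0.4, -0.5]
opening: 0.259
gripper_force: 0.0
t: 28.8
tool_pos: [0.4283, -0.4069, 0.2079]
orientation: [0.041, 3.141, -0.001]
ft_force: [0.1, -0.1, 0.3]
opening: 0.261
gripper_force: 0.0
t: 29.3
tool_pos: [0.3877, -0.3166, 0.2611]
orientation: [0.043, 3.141, -0.002]
ft_force: [0.7, 0.1, -0.2]
opening: 0.259
gripper_force: 0.0
```

View pics/s2.png

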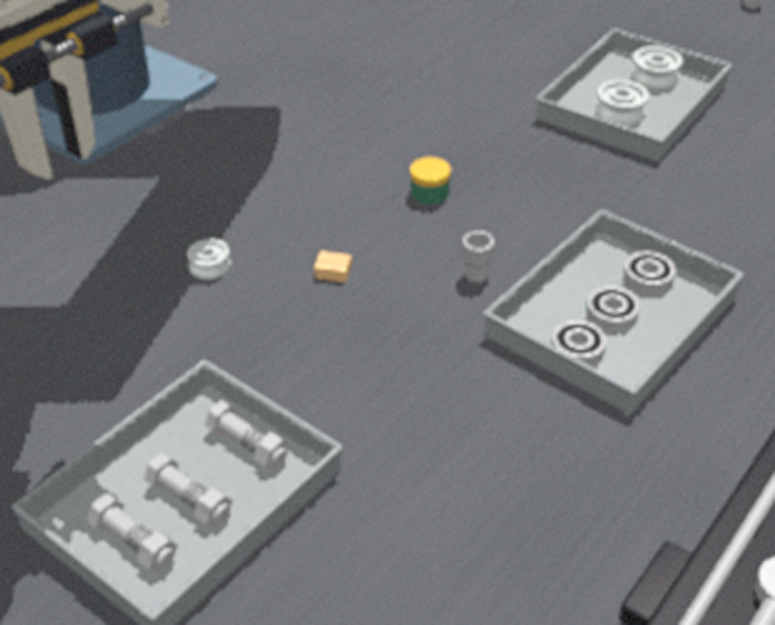

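View pics/w10.png

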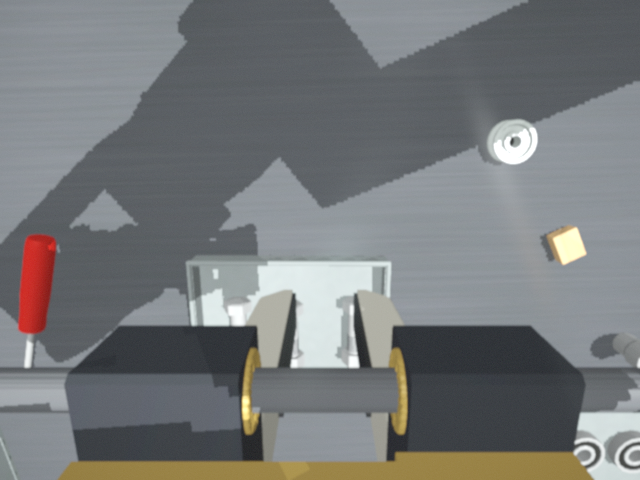

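In the scene crop (s2) all parts lie flat and separate: bolts at (130,530) and (188,490), bearings at (612,307) and (579,340), and the pulley at (622,98). The tin (430,178) and socket (478,255) are undisturbed. The wrist view shows the jaws empty and clear.

```bash
python3 -c "
from cell import arm
print(arm.hand_in())"
```

```text
the job is handed in; nothing more can be done
None
```

The job is handed in: both bearings, both bolts and the 56 mm pulley lie flat and apart in their own trays in the final picture, the socket and tin look unmoved, and it took about 29 s of robot time; the hand-in returned no verdict.

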